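# Stow the spice jars and the tape in the drawer

### The job

Tidy the counter into the spice unit: pull its drawer right out to the stop, slide the roll of tape up off its post and lay it flat in the drawer's middle bay, and lay every spice jar on its side in a cradle of its own (any cradle, either way round). When all of them are in, push the drawer fully shut, and leave everything else on the counter where it is.

Things in the scene. Friction and masses are not known exactly. Their poses are not given: they have to be found in the camera images.
- unit: white low spice unit, fixed on the counter: 240 mm deep (its x), 350 wide (y), 110 tall; origin at the centre of its underside. Its front face, 120 mm from the origin, looks along its -x to the robot. Its one drawer slides out along -x; the drawer's front panel is 12 mm thick, 346 wide, its top 93 mm above the counter. The front 55 mm of the unit's top is empty
- drawer (a joint): how far the spice unit's drawer is out (m): 0 fully shut, 0.185 at its stop; it may start a little ajar. About 2 N of friction and some damping; it stays where it is left
- handle (a point): middle of the drawer's handle: a straight round steel bar, about 10 mm thick and 120 mm long along the drawer's y, at 76 mm above the counter and 35 mm in front of the drawer's front panel; free from above, the unit's top is 34 mm higher. The point has the drawer's axes (x into the unit, y to the left, z up) and moves with it
- bay (a point): centre of the floor of the drawer's middle bay (floor 20 mm above the counter), an open strip 204 mm long (drawer's x) and 75 mm wide (y) between two low dividers 18 mm high; drawer's axes; moves with the drawer
- tape: blue roll of tape, 64 mm outside, 27 mm hole, 36 mm high, 60 g; starts flat on its side face over the upright post; origin at the centre of its underside, its axis is z
- post: fixed tape post: round wooden foot 58 mm wide and 10 mm thick on the counter, on it an upright pin 18 mm thick with a round top 73 mm above the counter; origin at the centre of its underside
- cradle0 (a point): where the centre of a jar laid in the left front cradle belongs (left = unit's +y, front = nearer the handle), 51 mm above the counter; drawer's axes, moves with it; the jar's axis goes along y, either way. Each cradle is two steel rods along y, 10 mm thick, 32 mm between centres, tops 33 mm up; at both ends flared cheeks 10 mm wide, tops 60 mm up and 60 mm apart; middle 74 mm open
- cradle1 (a point): where the centre of a jar laid in the left rear cradle belongs (left = unit's +y, front = nearer the handle), 51 mm above the counter; drawer's axes, moves with it; the jar's axis goes along y, either way. Drawer floor 20 mm, side and rear walls 45 mm above the counter; 112 mm between side wall and bay divider
- cradle2 (a point): where the centre of a jar laid in the right front cradle belongs (left = unit's +y, front = nearer the handle), 51 mm above the counter; drawer's axes, moves with it; the jar's axis goes along y, either way. Front cradles lie 52 mm behind the inner face of the front panel, rear ones 76 mm farther
- cradle3 (a point): where the centre of a jar laid in the right rear cradle belongs (left = unit's +y, front = nearer the handle), 51 mm above the counter; drawer's axes, moves with it; the jar's axis goes along y, either way. With the drawer at its stop the rear cradles lie 57 mm before the unit's front face
- jar1: round spice jar with red contents, pale label and black screw cap, 46 mm thick (cap 45 mm), 100 mm long, about 160 g; origin at its centre, its axis is z with the cap at +z; starts standing upright on the counter. May be absent
- jar2: round spice jar with yellow contents, pale label and black screw cap, 46 mm thick (cap 45 mm), 100 mm long, about 160 g; origin at its centre, its axis is z with the cap at +z; starts standing upright on the counter. May be absent
- jar3: round spice jar with green contents, pale label and black screw cap, 46 mm thick (cap 45 mm), 100 mm long, about 160 g; origin at its centre, its axis is z with the cap at +z; starts standing upright on the counter. May be absent
- jar4: round spice jar with brown contents, pale label and black screw cap, 46 mm thick (cap 45 mm), 100 mm long, about 160 g; origin at its centre, its axis is z with the cap at +z; starts standing upright on the counter. May be absent
- shaker: white ceramic salt shaker, 44 mm wide, 66 mm tall, origin at the centre of its underside; stands among the jars; leave alone
- mug: black mug, 80 mm wide, 90 mm tall, handle to its +y, origin at the centre of its underside; leave alone
- phone: black telephone lying flat before the drawer, which passes over it, 150 mm (its x) by 72 by 9 mm, origin at the centre of its underside; leave alone
- plate: white plate, 180 mm wide, 20 mm tall, origin at the centre of its underside; leave alone
- soap: green soap bottle, 60 mm wide, 170 mm tall, origin at the centre of its underside; leave alone
- bowl: blue bowl standing on top of the spice unit set back from its front edge, 140 mm wide, 50 mm tall, origin at the centre of its underside; leave alone
Mind the look-alikes: they are no part of the job. Leave any pink or turquoise look-alike of the jar4 alone. What is shaped like the jar2 but turquoise is not meant.

How it is judged:
By the outcome, as a careful person would: the job done as asked, in the order asked, and still so for the second after the job is handed in, with the robot touching nothing.
Of jar1, jar2, jar3, jar4 only 3 to 4 are there at a start; the rules pass over those that are not, and their reading is None.
At some moment in a run one of jar1, jar2, jar3, jar4 may be knocked a few centimetres aside while the robot is not near it.
It also fails if it takes over 210 s, if anything falls off the work surface, if the arm or the gripper's body presses on something with over 40 N, if the wrist force passes 120 N, or if a joint passes its speed limit or range.

### The arm

A 7-joint arm with a two-finger parallel gripper is mounted at the origin on the work surface. World frame = base frame: x ahead of the robot, y to its left, z up, the work surface at z = 0. Lengths are in m, angles in rad, forces in N, time in s.
With the tool pointing down it reaches from about 0.4 to 0.875 m from the base axis. Payload 4.4 kg.
Tool frame: the origin (TCP) lies midway between the tips of the shut fingers; the grasp point (between the pads) lies 19 mm behind it; z points along the fingers, y is the line along which they close (so a half turn about z gives the same grasp; the last joint's range is limited). The gripper opens to 85 mm and grips with 20 to 120 N. Pads are 22 mm wide; open, the fingers measure 114 mm over their backs; the gripper's body (76 mm by 85 mm) begins 54 mm behind the grasp point. The pads swing forward as they close: fully open they stand 13 mm farther back than shut.
Start: joints at [-1.251, 0.628, 0.038, 1.517, -0.027, 0.996, -0.02], TCP at [0.245, 0.602, 0.231] pointing down, gripper open.
Joint ranges: [-3.06, 3.06], [-0.37, 2.12], [-1.25, 1.32], [0.18, 2.47], [-1.1, 4.24], [0.23, 1.98], [-2.94, 2.94]. Speed limits (rad/s): [2.57, 2.57, 3.14, 3.14, 3.14, 3.14, 3.14].

### API

Orientations are given as a unit quaternion [x, y, z, w].
In Python, from cell import arm, imaging gives the robot as it stands. The module is installed in compiled form; this text tells all that it offers. Calls block until the motion is done:
- arm.goto(position, orientation): joint-space move of the TCP to a pose.
- arm.move_linear(position, frame=None, max_speed=0.15, threshold=None): straight line of the TCP; frame=None keeps the orientation; max_speed is the mean speed in m/s. With threshold (N) it stops when the force on the tool has changed by that much, and returns True; else False.
- arm.set_joints(angles): joint-space move.
- arm.let_go() and arm.close_gripper(): open the fingers fully, or close them until they stop; the grip force is fixed at half the most.
- arm.dwell(seconds).
- arm.solve_ik(position, orientation): joint angles nearest the present ones, or None.
- arm.state(): the state.
- imaging.grab_frame(name): name is "scene" or "top" or "wrist"; returns a dict with "pixels" (480x640x3 uint8, red, green, blue), "vertical_fov" (degrees; the focal length in pixels is half the picture's height over the tangent of half this angle, whatever the lens; pixels are square), "cx", "cy" (the principal point, pixels), "origin" and "orientation" of the camera in the world. Camera axes: x right, y up, looking along -z (the intrinsics and any distortion apply to the point x, -y, -z); pixel columns grow to the right and rows downward; lengths in m; the calibration is good to about 2 mm. A picture is of the moment at which its call begins. There is no depth.
A pose or a line that the arm cannot do raises arm.IKError and nothing moves.
- arm.sign_off(): hands the job in; it is judged then, once.
The state is a dict: "clock": time; "joint_positions": joint angles; "qd": joint speeds; "joint_torque": joint torques, N m; "tool_pos": TCP position; "orientation": TCP orientation; "contact_force": force on the tool from outside, world axes, zero at the start; "torque": the same for the moment, N m; "opening": opening from 0.0 (shut) to 1.0 (fully open); "grip_force": force on a finger pad.
Only numpy, scipy, OpenCV 4.12 (cv2) and the standard library are available. Lean on these libraries where they do the work, as an engineer would, in place of code of your own. Each camera call takes 0.05 s, during which the arm holds its last target. There are 200 camera calls.

## Working session

There is one attempt and no reset: what is moved stays moved. The work goes in short steps, each a Python script; the robot and the scene stay as the last script left them, time stands still between calls to the robot, and variables do not carry over. Pictures are saved under pics/ and viewed, at most 14 in all, crops included, and the job is handed in when it is done.

```bash
mkdir -p pics; ls
python3 - <<'E'
from cell import arm, imaging
import cv2
for n in ("scene","top"):
    f=imaging.grab_frame(n); cv2.imwrite(f"pics/{n}0.png",f["pixels"][...,::-1])
    print(n,{k:v for k,v in f.items() if k!="pixels"})
print(arm.state())
E
```

```text
pics
scene {'vertical_fov': 57.530395681604986, 'cx': 324.7307634781263, 'cy': 234.1167537283725, 'origin': array([ 1.08781895, -0.19039631,  0.89772776]), 'orientation': array([0.25255129, 0.16478584, 0.53266429, 0.7907795 ])}
top {'vertical_fov': 57.11036763359555, 'cx': 316.5630826665528, 'cy': 242.7182017011391, 'origin': array([0.40155873, 0.03024358, 1.07730656]), 'orientation': array([ 0.05325132, -0.05173767, -0.70333765,  0.70696794])}
{'clock': 0.1, 'joint_positions': array([-1.25081446,  0.62927969,  0.03844853,  1.51827387, -0.02699481,
        0.99634286, -0.02001203]), 'qd': array([ 0.00241661, -0.00255145,  0.00197182, -0.00218289, -0.00069793,
       -0.00111494, -0.00145654]), 'joint_torque': array([ 2.90139033e-03, -5.64537477e+01,  1.23017762e+00, -1.93973511e+01,
        1.12239821e-02,  5.50030702e-03, -3.57728268e-06]), 'tool_pos': array([0.24434136, 0.60169917, 0.23046238]), 'orientation': array([ 1.91703014e-01,  9.81452575e-01, -8.78727176e-04, -1.58064225e-04]), 'contact_force': array([-0.28930457, -0.13901754,  0.03035788]), 'torque': array([-0.02377417, -0.00943571,  0.00554462]), 'grip_force': 0.0, 'opening': 1.0006904014001214}
```

View pics/scene0.png

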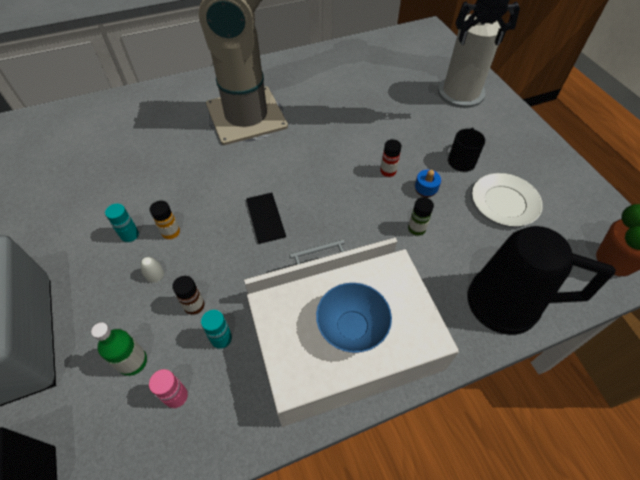

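View pics/top0.png

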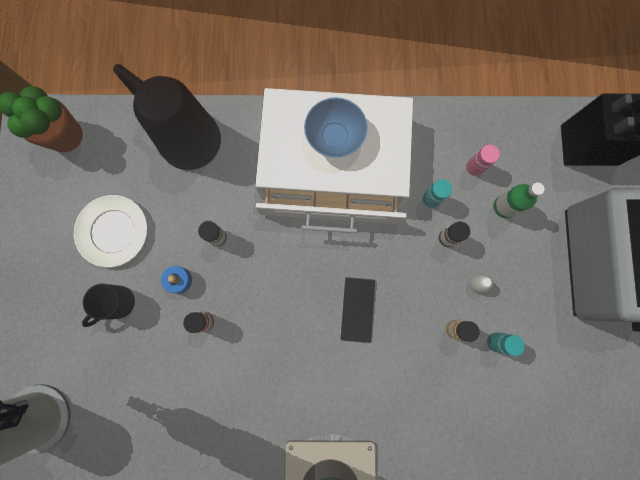

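All four jars are there. In scene/top pixels:
- red (391,158)/(198,322)
- green (421,216)/(212,233)
- yellow (165,220)/(463,330)
- brown (188,295)/(455,234)

The look-alikes are turquoise at top (507,345) and (439,193), and pink at (485,158). They have coloured caps, while the real jars have black caps. The blue tape is at top (176,280) and the drawer is slightly ajar.

```bash
cat > h.py <<'E'
from cell import arm, imaging
import numpy as np, cv2
from scipy.spatial.transform import Rotation as R
def grab(n): return imaging.grab_frame(n)
def foc(f): return 240/np.tan(np.radians(f["vertical_fov"])/2)
def ray(f,px):
    d=np.array([(px[0]-f["cx"])/foc(f),-(px[1]-f["cy"])/foc(f),-1.])
    return R.from_quat(f["orientation"]).apply(d/np.linalg.norm(d))
def plane(f,px,z):
    d=ray(f,px); o=f["origin"]; return o+d*(z-o[2])/d[2]
def proj(f,p):
    c=R.from_quat(f["orientation"]).inv().apply(np.array(p)-f["origin"])
    return np.array([f["cx"]+foc(f)*c[0]/-c[2], f["cy"]-foc(f)*c[1]/-c[2]])
def tri(f,a,g,b):
    d,e=ray(f,a),ray(g,b); o,q=f["origin"],g["origin"]
    s=np.linalg.lstsq(np.c_[d,-e],q-o,rcond=None)[0]
    P,Q=o+s[0]*d,q+s[1]*e; return (P+Q)/2,np.linalg.norm(P-Q)
def blobs(mask,amin=30):
    n,l,st,c=cv2.connectedComponentsWithStats(mask.astype(np.uint8))
    return [(c[i],st[i,4],l==i) for i in range(1,n) if st[i,4]>=amin]
def near(mask,px,r=25):
    b=[x for x in blobs(mask) if np.hypot(*(x[0]-px))<r]
    return max(b,key=lambda x:x[1]) if b else None
def dark(f): return f["pixels"].max(2)<45
def hsv(f): return cv2.cvtColor(f["pixels"],cv2.COLOR_RGB2HSV)
E
python3 - <<'E'
from h import *
s,t=grab("scene"),grab("top")
for n,a,b in [("red",(391,146),(194,322)),("green",(423,204),(207,232)),("yellow",(161,209),(468,331)),("brown",(184,284),(460,231))]:
    A,B=near(dark(s),a,12),near(dark(t),b,12)
    if A is None or B is None: print(n,A is None,B is None);continue
    p,r=tri(s,A[0],t,B[0]); print(n,A[0].round(1),A[1],B[0].round(1),B[1],p.round(4),r.round(4),plane(t,B[0],.095).round(4))
blue=lambda f:(hsv(f)[...,0]>98)&(hsv(f)[...,0]<125)&(hsv(f)[...,1]>150)
A,B=near(blue(s),(428,183)),near(blue(t),(176,280))
print("tape",A[:2],B[:2],tri(s,A[0],t,B[0]),plane(t,B[0],.046))
# unit
h=hsv(t); w=(h[...,1]<40)&(h[...,2]>190)
for c,a,m in blobs(w,150):
    k=cv2.findContours(m.astype(np.uint8),0,1)[0][0]; box=cv2.boxPoints(cv2.minAreaRect(k))
    print("white",c.round(),a,box.round(1).tolist())
cv2.imwrite("pics/crop_unit.png",cv2.resize(t["pixels"][80:250,230:430,::-1],None,fx=4,fy=3.5))
im=np.hstack([t["pixels"][200:350,160:260],t["pixels"][200:350,420:540]])[...,::-1]
cv2.imwrite("pics/crop_jars.png",cv2.resize(im,None,fx=3.5,fy=3.5))
E
```

```text
red False True
green False True
yellow False True
brown False True
tape (array([427.20183486, 183.51376147]), np.int32(436)) (array([173.72434018, 279.1143695 ]), np.int32(341)) (array([0.46864673, 0.37133405, 0.01948542]), np.float64(0.007186186762757954)) [0.46827675 0.36622878 0.046     ]
white [333. 145.] 10774 [[255.39999389648438, 185.89999389648438], [261.79998779296875, 87.5999984741211], [414.6000061035156, 97.5], [408.20001220703125, 195.89999389648438]]
white [110. 231.] 3963 [[74.0, 195.0], [146.0, 195.0], [146.0, 266.0], [74.0, 266.0]]
white [330. 210.] 649 [[255.6999969482422, 206.8000030517578], [256.0, 202.39999389648438], [405.20001220703125, 212.5], [404.8999938964844, 216.8000030517578]]
```

View pics/crop_unit.png

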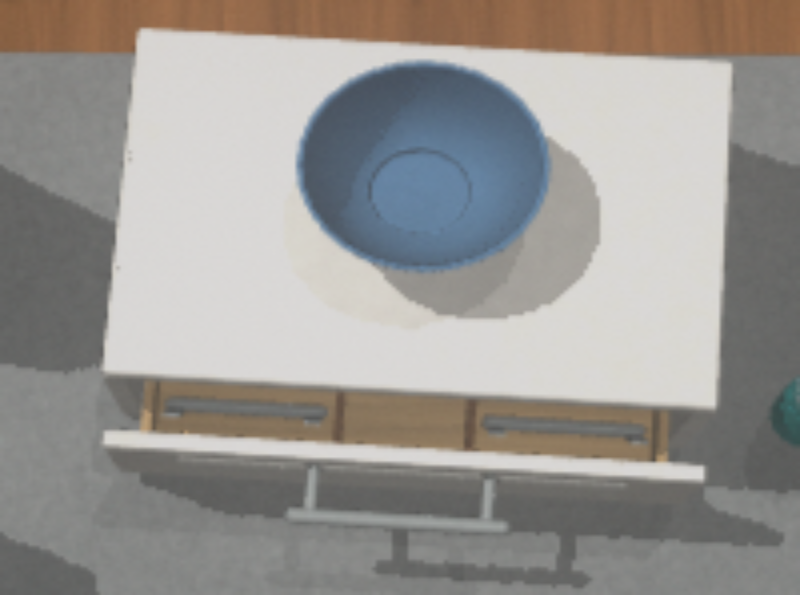

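View pics/crop_jars.png

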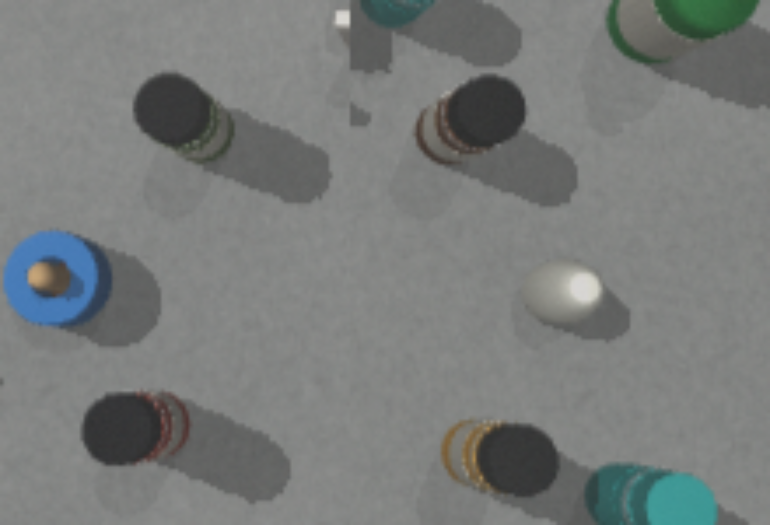

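Run:
```python
from h import *
s,t=grab("scene"),grab("top")
# lens check: phone corners & plate & base, unit top rectangle sizes
h=hsv(t); w=(h[...,1]<40)&(h[...,2]>190)
B=near(w,(333,145)); k=cv2.findContours(B[2].astype(np.uint8),0,1)[0][0]
for eps in (6,):
    q=cv2.approxPolyDP(k,eps,True)[:,0]; P=np.array([plane(t,p,.11) for p in q]); print(q.tolist(),P.round(3).tolist(),np.linalg.norm(P-np.roll(P,-1,0),axis=1).round(4))
ph=near(t["pixels"].max(2)<40,(358,310),20); q=cv2.boxPoints(cv2.minAreaRect(cv2.findContours(ph[2].astype(np.uint8),0,1)[0][0])); P=np.array([plane(t,p,.009) for p in q]); print("phone",np.linalg.norm(P-np.roll(P,-1,0),axis=1),P.mean(0))
pl=near(w,(110,231)); e=cv2.boundingRect(pl[2].astype(np.uint8)); print("plate",e,np.linalg.norm(plane(t,(e[0],231),.02)-plane(t,(e[0]+e[2],231),.02)))
for p in [(194,322),(207,232),(468,331),(460,231)]: print(t["pixels"][p[1]-2:p[1]+3,p[0]-2:p[0]+3].mean((0,1)))
for th in (35,45,60,75):
  print(th,[ (b[0].round(1).tolist(),int(b[1])) for b in blobs(t["pixels"].max(2)<th,60) if b[1]<1500])
```

```text
[[265, 88], [256, 185], [408, 195], [412, 98]] [[0.912, 0.155, 0.11], [0.678, 0.17, 0.11], [0.656, -0.173, 0.11], [0.889, -0.188, 0.11]] [0.2348 0.3439 0.233  0.3442]Traceback (most recent call last):
  File "<stdin>", line 8, in <module>
TypeError: 'NoneType' object is not subscriptable
```

The crops confirm it: the black-capped jars show green and red contents on the left, and brown and yellow on the right. The turquoise one has a turquoise cap. The drawer is about 30 mm ajar, and the handle bar runs along top (302–356, 228).

```bash
cat >> h.py <<'E'
def caps(f,g,guess):
    """triangulated centre of a black cap blob: {name:(p,resid)}"""
    return None
E
python3 - <<'E'
from h import *
s,t=grab("scene"),grab("top")
print([(b[0].round(1).tolist(),int(b[1])) for b in blobs(t["pixels"].max(2)<70,60) if b[1]<2500])
print([(b[0].round(1).tolist(),int(b[1])) for b in blobs(s["pixels"].max(2)<45,60) if b[1]<2500])
h=hsv(s); w=(h[...,1]<40)&(h[...,2]>150)
# unit in the scene: predicted corners from the top-view pose
yaw=np.radians(-3.7); X=np.array([np.cos(yaw),np.sin(yaw),0]); Y=np.array([-X[1],X[0],0]); U=np.array([.784,-.009,0])
print([proj(s,U+a*.12*X+b*.175*Y+[0,0,.11]).round(1).tolist() for a,b in((-1,-1),(-1,1),(1,1),(1,-1))])
for b in blobs(w,800): 
    k=cv2.findContours(b[2].astype(np.uint8),0,1)[0][0]; print(b[0],b[1],cv2.approxPolyDP(k,6,True)[:,0].tolist())
E
```

```text
[([10.5, 81.0], 558), ([43.3, 119.7], 557), ([73.9, 129.2], 240), ([634.9, 240.9], 859), ([569.9, 263.1], 246), ([209.1, 231.2], 329), ([458.4, 231.6], 352), ([357.6, 309.9], 1851), ([107.0, 302.8], 1623), ([194.4, 322.2], 364), ([467.5, 331.2], 369), ([635.6, 326.2], 75), ([65.2, 410.5], 125), ([11.8, 414.1], 627), ([343.4, 474.0], 223), ([310.3, 474.0], 102)]
[([225.3, 19.3], 1119), ([427.4, 9.7], 1108), ([501.4, 16.8], 2342), ([565.9, 63.3], 1002), ([544.1, 72.3], 71), ([249.7, 94.1], 326), ([3.3, 104.5], 104), ([465.7, 149.6], 1152), ([392.1, 148.0], 236), ([422.2, 207.6], 377), ([265.1, 218.0], 1283), ([159.9, 210.4], 316), ([630.3, 228.4], 428), ([184.2, 287.4], 425), ([40.8, 373.4], 218), ([25.5, 457.5], 2440)]
[[246.2, 293.0], [405.4, 247.5], [459.2, 349.9], [277.1, 412.4]]
[507.08784981 198.96670209] 2823 [[475, 183], [476, 205], [498, 222], [526, 224], [541, 212], [539, 194], [523, 179], [492, 173]]
[319.74381188 260.4220297 ] 808 [[396, 239], [244, 281]]
[347.31668806 330.67721438] 15580 [[405, 249], [248, 294], [278, 412], [458, 350]]
```

Run:
```python
from h import *
# IK feasibility: horizontal-ish grasps of jars at several azimuths/pitches
js={"red":(.38,.32),"green":(.58,.29),"yellow":(.37,-.29),"brown":(.59,-.27)}
def q(az,down,roll=0):
    z=np.array([np.cos(az)*np.cos(down),np.sin(az)*np.cos(down),-np.sin(down)]); y=np.array([-np.sin(az),np.cos(az),0]); 
    if roll: y=-y
    return R.from_matrix(np.c_[np.cross(y,z),y,z]).as_quat(), z
for n,p in js.items():
    r=np.arctan2(p[1],p[0])
    for roll in (0,1):
      for dn in (10,20,30,45):
        out=[]
        for da in range(-90,91,15):
            qq,z=q(r+np.radians(da),np.radians(dn),roll)
            g=np.array([*p,.058]); ok=[arm.solve_ik(g+z*o,qq) is not None for o in(.012,-.08)]
            out.append("#" if all(ok) else ("o" if ok[0] else "."))
        print(n,roll,dn,"".join(out))
```

```text
red 0 10 ####.....o###
red 0 20 ####.....o###
red 0 30 ####.....#.##
red 0 45 ####.....####
red 1 10 ####.....o###
red 1 20 ####.....o###
red 1 30 ####.....#.##
red 1 45 ####.....####
green 0 10 #####ooo#o###
green 0 20 #####ooo#o###
green 0 30 #####ooo#o###
green 0 45 ######o######
green 1 10 #####ooo#o###
green 1 20 #####ooo#o###
green 1 30 #####ooo#o###
green 1 45 ######o######
yellow 0 10 ####.....####
yellow 0 20 ####.....o###
yellow 0 30 ###.......###
yellow 0 45 ###.......###
yellow 1 10 ####.....####
yellow 1 20 ####.....o###
yellow 1 30 ###.......###
yellow 1 45 ###.......###
brown 0 10 #####ooo#o###
brown 0 20 #####ooo#o###
brown 0 30 #####ooo#o###
brown 0 45 ######o######
brown 1 10 #####ooo#o###
brown 1 20 #####ooo#o###
brown 1 30 #####ooo#o###
brown 1 45 ######o######
```

```bash
cat > edit.py <<'E'
s=open('h.py').read(); s=s[:s.index("def caps")]
s+='''
def cyl(f,g,zt):
    """dark & coloured tops are taken by callers"""
G={"red":((392,148),(194.4,322.2)),"green":((422,207.6),(209.1,231.2)),"yellow":((160,210.4),(467.5,331.2)),"brown":((184.2,287.4),(458.4,231.6))}
def jar(n,s=None,t=None,r=35):
    s=s or grab("scene"); t=t or grab("top")
    B=[b for b in blobs(t["pixels"].max(2)<70,150) if b[1]<600 and np.hypot(*(b[0]-G[n][1]))<r]
    A=[b for b in blobs(s["pixels"].max(2)<45,100) if b[1]<700 and np.hypot(*(b[0]-G[n][0]))<r*1.3]
    return [(*tri(s,a[0],t,b[0]),plane(t,b[0],.095)) for a in A for b in B]
yaw=np.radians(-3.7); X=np.array([np.cos(yaw),np.sin(yaw),0]); Y=np.array([-X[1],X[0],0])
'''
open('h.py','w').write(s.replace('''def cyl(f,g,zt):
    """dark & coloured tops are taken by callers"""
''',''))
E
python3 edit.py; rm edit.py
python3 - <<'E'
from h import *
s,t=grab("scene"),grab("top")
for n in G: 
    for p,r,q in jar(n,s,t): print(n,p.round(4),r.round(4),q.round(4))
h=hsv(t)
m=(h[...,0]>80)&(h[...,0]<96)&(h[...,1]>90)
for b in blobs(m,60): print("turq",b[0],b[1],plane(t,b[0],.08).round(3))
h2=hsv(s)
m2=(h2[...,0]>80)&(h2[...,0]<96)&(h2[...,1]>90)
for b in blobs(m2,60): print("turq scene",b[0],b[1],plane(s,b[0],.06).round(3))
print("shaker top",plane(t,(481,284),.04).round(3))
# post pin top (orange) in both views; tape
for f,c in((s,(428,176)),(t,(173,279))):
    hh=hsv(f); o=near((hh[...,0]<20)&(hh[...,1]>70)&(hh[...,2]>90),c,15); print("pin",None if o is None else (o[0],o[1],plane(f,o[0],.068)))
blue=lambda f:((hsv(f)[...,0]>98)&(hsv(f)[...,0]<125)&(hsv(f)[...,1]>150))
b=near(blue(t),(176,280)); (x,y),r=cv2.minEnclosingCircle(cv2.findContours(b[2].astype(np.uint8),0,1)[0][0]); print("tape",x,y,r,plane(t,(x,y),.04))
# handle bar ends and panel
print("panel top edge mid", plane(t,(330,207.5),.093), "bar", plane(t,(302,226),.078),plane(t,(357,230),.078))
E
```

```text
red [0.3705 0.3024 0.0848] 0.0002 [0.3708 0.2997 0.095 ]
green [0.5752 0.2782 0.0869] 0.0002 [0.5738 0.2761 0.095 ]
yellow [ 0.3543 -0.3017  0.0854] 0.0006 [ 0.3548 -0.2982  0.095 ]
brown [ 0.5776 -0.2914  0.0841] 0.0005 [ 0.5757 -0.2876  0.095 ]
turq [440.6744868  189.13196481] 341 [ 0.678 -0.255  0.08 ]
turq [507.36410256 343.88376068] 585 [ 0.327 -0.39   0.08 ]
turq scene [225.3993808   19.17027864] 969 [-0.454  0.064  0.06 ]
turq scene [241.41304348  89.7826087 ] 92 [-0.046  0.007  0.06 ]
turq scene [121.55654384 222.0343075 ] 787 [ 0.333 -0.396  0.06 ]
turq scene [216.07385698 328.32942556] 853 [ 0.68  -0.254  0.06 ]
shaker top [ 0.461 -0.353  0.04 ]
pin None
pin (array([171.39534884, 278.51162791]), np.int32(43), array([0.46820285, 0.36446576, 0.068     ]))
tape 174.0 279.0 13.038504600524902 [0.46893671 0.36754944 0.04      ]
panel top edge mid [0.6304085  0.00248739 0.093     ] bar [0.58995279 0.0665504  0.078     ] [ 0.58122055 -0.06009281  0.078     ]
```

```bash
cat >> h.py <<'E'
Z=np.array([0,0,1.])
def quat(z,y):
    z=np.array(z,float); z/=np.linalg.norm(z); y=np.array(y,float)-z*np.dot(y,z); y/=np.linalg.norm(y)
    return R.from_matrix(np.c_[np.cross(y,z),y,z]).as_quat()
def best(p,z,y):
    """of the two equal grasps the one nearest in joint space"""
    q0=arm.state()["joint_positions"]; c=[]
    for sg in (1,-1):
        o=quat(z,sg*np.array(y)); j=arm.solve_ik(p,o)
        if j is not None: c.append((np.abs(j-q0).max(),o))
    return min(c,key=lambda v:v[0])[1] if c else None
def st():
    s=arm.state(); print("t%.1f"%s["clock"],s["tool_pos"].round(4),"F",s["contact_force"].round(1),"op%.2f grip%.0f"%(s["opening"],s["grip_force"]),s["joint_positions"].round(2)); return s
E
python3 - <<'E'
from h import *
arm.close_gripper()
p=np.array([.5856,.0032,0])+.0195*X
o=best(p+.2*Z,-Z,Y)
arm.goto(p+.22*Z,o); st()
arm.move_linear(p+.12*Z); 
print(arm.move_linear(p+.062*Z,max_speed=.08,threshold=8)); st()
print(arm.move_linear(p+.062*Z-.175*X,max_speed=.08,threshold=12)); st()
t=grab("top"); cv2.imwrite("pics/open.png",t["pixels"][80:380,150:530,::-1].repeat(2,0).repeat(2,1))
E
```

```text
t3.8 [0.6051 0.0034 0.2198] F [ 0.6 -0.3  0.6] op-0.00 grip0 [-0.51  0.7   0.79  1.68 -0.57  1.01 -1.16]
False
t5.4 [0.6054 0.0017 0.0622] F [-0.2  0.3  0.4] op-0.00 grip0 [-0.42  0.88  0.62  1.79 -0.75  0.72 -1.01]
True
t7.2 [0.4501 0.0119 0.0625] F [ 0.9 -0.3  0.5] op0.00 grip0 [-0.42  0.72  0.49  2.21 -0.89  0.41 -0.83]
```

View pics/open.png

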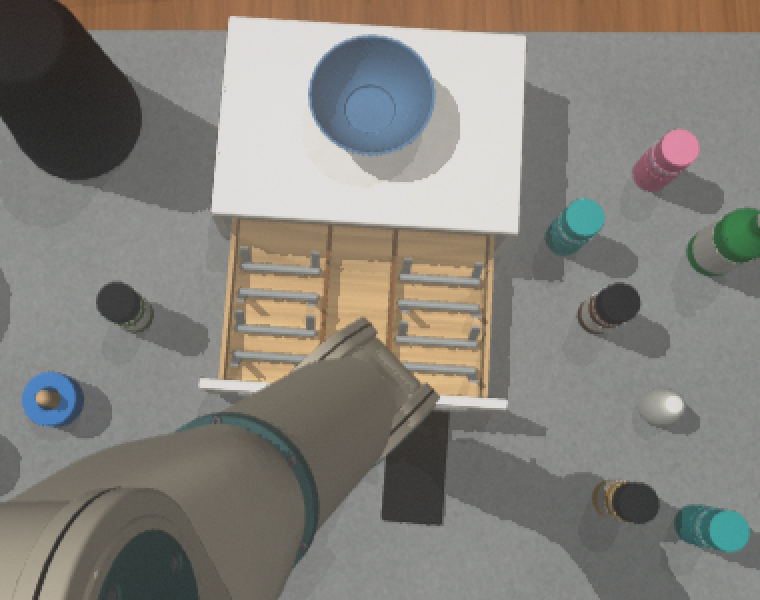

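The drawer is out against its stop and all the cradles are visible. Tape next; then I'll measure the drawer with the arm out of the way.

Run:
```python
from h import *
s=arm.state(); p=s["tool_pos"]; arm.move_linear(p+.006*X); arm.move_linear(p+.006*X+.14*Z)
T=np.array([.4685,.366,0])
arm.let_go()
o=best(T+.2*Z,-Z,X); arm.goto(T+.2*Z,o); st()
t=grab("top"); sc=grab("scene")
h=hsv(t); w=(h[...,1]<45)&(h[...,2]>170)
for b in blobs(w,250):
    r=cv2.minAreaRect(cv2.findContours(b[2].astype(np.uint8),0,1)[0][0]); 
    if b[0][1]>250 and b[0][1]<300: print("panel",r, plane(t,b[0],.093))
    elif 100<b[0][1]<250 and 250<b[0][0]<420: print(b[0],b[1])
cv2.imwrite("pics/dr.png",cv2.resize(t["pixels"][180:300,240:420,::-1],None,fx=4.4,fy=4.4))
w_=grab("wrist"); cv2.imwrite("pics/w1.png",w_["pixels"][...,::-1]); print(w_["origin"],w_["vertical_fov"])
hh=hsv(w_); m=(hh[...,0]>98)&(hh[...,0]<125)&(hh[...,1]>130)
for b in blobs(m,500):
    c,r=cv2.minEnclosingCircle(cv2.findContours(b[2].astype(np.uint8),0,1)[0][0]); print("tape",c,r,plane(w_,c,.046))
```

```text
t10.7 [0.4694 0.3637 0.2001] F [-0.5 -0.7 -0. ] op1.00 grip0 [-0.97  0.62  0.41  1.72 -0.31  0.87 -0.49]
[332.66107872 145.07780612] 10976
panel ((326.05230712890625, 276.2467346191406), (154.46133422851562, 4.9741315841674805), 3.9724960327148438) [0.47323663 0.01180345 0.093     ]
[0.47480321 0.44583465 0.34034578] 66.75630513854709
tape (320.3293762207031, 216.89341735839844) 39.108055114746094 [0.47055781 0.37021719 0.046     ]
```

View pics/dr.png

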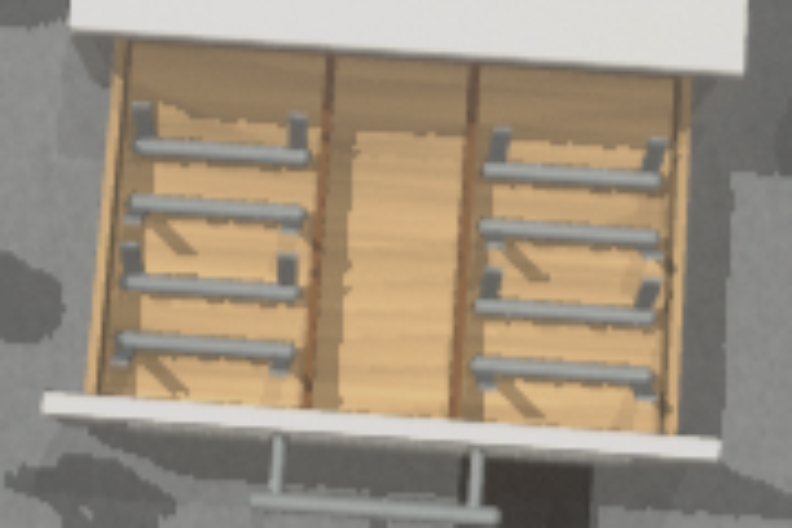

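View pics/w1.png

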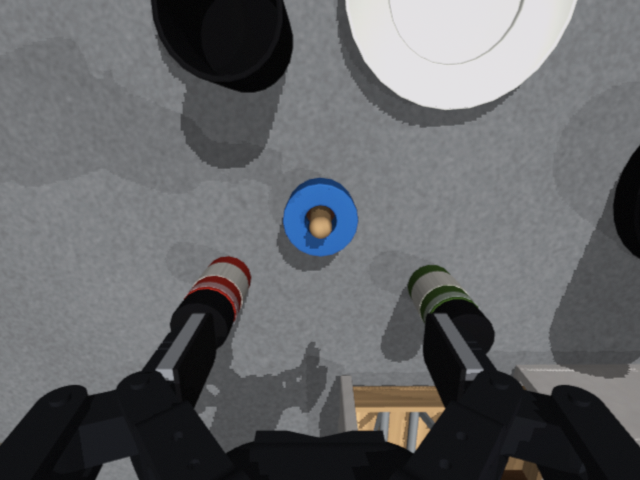

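Run:
```python
from h import *
t=grab("top")
U=np.array([.784,-.009,0])
F=U-.120*X
for n,px,dx in [("c1",(219.5,180),.057),("c0",(209,317),.133),("c3",(571,205),.057),("c2",(563,340.5),.133)]:
    p=plane(t,(240+px[0]/4.4,180+px[1]/4.4),.031); d=p-F; print(n,p.round(4),"drawer x,y",d@X,d@Y,"expected x",-dx)
# bay sides: dividers' inner edges
for px in [(330,200),(463,200)]: d=plane(t,(240+px[0]/4.4,180+px[1]/4.4),.038)-F; print(d@X,d@Y)
```

```text
c1 [0.6112 0.0977 0.031 ] drawer x,y -0.059341618325762 0.09529206451802438 expected x -0.057
c0 [0.5353 0.1023 0.031 ] drawer x,y -0.1353654357862967 0.09501346689123757 expected x -0.133
c3 [ 0.5982 -0.0952  0.031 ] drawer x,y -0.05987633076341437 -0.09802099334445699 expected x -0.057
c2 [ 0.5234 -0.0899  0.031 ] drawer x,y -0.1348125280787866 -0.09757737488199178 expected x -0.133
-0.06759599032342266 0.03381947478844542
-0.06256341020954753 -0.03845133262308777
```

```bash
cat >> h.py <<'E'
F=np.array([.784,-.009,0])-.120*X-.002*X-.0014*Y      # centre of the unit's front face, corrected by the rods
C={"c0":F-.133*X+.0965*Y,"c1":F-.057*X+.0965*Y,"c2":F-.133*X-.0965*Y,"c3":F-.057*X-.0965*Y}
BAY=F-.086*X
E
python3 - <<'E'
from h import *
T=np.array([.4695,.3685,0]); 
arm.move_linear(T+.12*Z); print(arm.move_linear(T+.010*Z,max_speed=.08,threshold=10)); st()
arm.close_gripper(); st()
p=arm.state()["tool_pos"]; arm.move_linear(p+.10*Z,max_speed=.1); arm.move_linear(p+.17*Z); st()
o=best(BAY+.2*Z,-Z,X); arm.goto(BAY+.2*Z,o); arm.move_linear(BAY+.07*Z); s=st()
print(arm.move_linear(BAY+.018*Z,max_speed=.05,threshold=5)); st()
arm.let_go(); arm.move_linear(BAY+.2*Z); st()
E
```

```text
False
t13.1 [0.4698 0.3687 0.0105] F [-0.   0.3  0.3] op1.00 grip0 [-0.88  0.88  0.26  1.82 -0.43  0.5  -0.38]
t13.4 [0.4698 0.3687 0.0111] F [-1.3 -0.9  6.4] op0.74 grip65 [-0.88  0.88  0.27  1.82 -0.43  0.5  -0.38]
t15.2 [0.4692 0.3685 0.1803] F [-0.1  0.3 -0.5] op0.74 grip66 [-0.96  0.64  0.4   1.73 -0.32  0.83 -0.48]
t17.6 [0.5771 0.0031 0.0707] F [-0.2 -0.8 -0.8] op0.74 grip66 [-0.24  0.77  0.29  1.86 -0.38  0.57  0.23]
True
t18.6 [0.5765 0.0029 0.0211] F [ 0.4 -0.2  5.2] op0.74 grip66 [-0.21  0.84  0.24  1.87 -0.41  0.47  0.26]
t20.3 [0.5757 0.0031 0.1991] F [ 0.6  0.1 -0.2] op1.00 grip0 [-0.3   0.59  0.39  1.77 -0.29  0.84  0.16]
```

Tape is down in the bay. Now I'll plan the jar grasps: tool near-horizontal, then turned 90° for placing.

```bash
cat >> h.py <<'E'
def rot2(a,b,c,d):
    """rotation taking direction a->c and b->d"""
    f=lambda u,v:(lambda w:np.c_[u,w,np.cross(u,w)])(np.cross(u,v)/np.linalg.norm(np.cross(u,v)))
    return f(c,d)@f(a,b).T
PLAN={"red":("c1",90,25,18),"brown":("c3",-90,30,18),"green":("c0",90,30,-30),"yellow":("c2",-90,25,-30)}
def poses(n,xy,sg,flip,hg=.056,depth=.010,alpha=None,az=None,th=None):
    c,az0,al,t0=PLAN[n]; az=np.radians(az0 if az is None else az); al=np.radians(alpha or al); th=np.radians(t0 if th is None else th)
    zg=np.array([np.cos(az)*np.cos(al),np.sin(az)*np.cos(al),-np.sin(al)]); yg=flip*np.array([-np.sin(az),np.cos(az),0])
    qg=quat(zg,yg); pg=np.array([*xy,hg])+zg*depth
    zp=-sg*np.sin(al)*Y+np.cos(al)*(-np.cos(th)*Z+np.sin(th)*X)
    M=rot2(Z,zg,sg*Y,zp)
    qp=(R.from_matrix(M)*R.from_quat(qg)).as_quat(); pp=C[c]+.051*Z+M@(pg-np.array([*xy,.05]))
    return pg,qg,pp,qp
E
python3 - <<'E'
from h import *
XY={"red":(.3705,.302),"green":(.5752,.278),"yellow":(.3543,-.3017),"brown":(.5776,-.291)}
for n in PLAN:
  for sg in (1,-1):
    for fl in (1,-1):
      pg,qg,pp,qp=poses(n,XY[n],sg,fl)
      a=[arm.solve_ik(p,q) for p,q in((pg+.14*Z,qg),(pg,qg),(pp+.13*Z,qp),(pp,qp))]
      print(n,sg,fl,[None if j is None else j.round(1).tolist() for j in a])
E
```

```text
red 1 1 [None, [0.6, 1.4, -0.9, 2.3, 4.0, 0.3, -0.6], [-0.4, 0.7, -0.1, 1.8, 0.9, 0.9, 1.9], [-0.5, 0.9, -0.0, 1.9, 1.0, 0.7, 1.6]]
red 1 -1 [None, [0.6, 1.4, -0.9, 2.3, 4.0, 0.3, 2.5], [-1.0, 0.8, 0.8, 1.8, -0.0, 0.6, -0.5], [-0.9, 1.0, 0.7, 1.9, -0.2, 0.4, -0.5]]
red -1 1 [None, [0.6, 1.4, -0.9, 2.3, 4.0, 0.3, -0.6], [0.2, 0.6, -0.3, 2.0, -0.9, 0.4, 0.8], [0.7, 1.1, -1.1, 2.0, 1.6, 0.4, -1.4]]
red -1 -1 [None, [0.6, 1.4, -0.9, 2.3, 4.0, 0.3, 2.5], [0.7, 0.8, -1.1, 2.0, 0.9, 0.4, 2.3], [0.7, 1.1, -1.1, 2.0, 1.6, 0.4, 1.7]]
brown 1 1 [[-0.6, 1.1, 1.0, 1.9, 0.5, 0.5, -0.5], [-0.6, 1.4, 0.9, 1.9, 0.3, 0.3, -0.5], [-0.2, 0.6, -0.0, 2.0, 1.1, 0.7, 1.9], [-0.3, 0.9, 0.2, 2.0, 1.3, 0.5, 1.5]]
brown 1 -1 [[0.4, 0.9, -0.7, 1.9, 1.5, 1.6, 2.0], [-0.7, 1.6, 1.2, 1.9, -0.6, 0.4, -2.8], [-0.7, 0.8, 0.8, 2.0, 0.0, 0.4, -0.3], [-0.5, 0.9, 0.4, 2.0, 1.1, 0.3, -1.5]]
brown -1 1 [[-0.6, 1.1, 1.0, 1.9, 0.5, 0.5, -0.5], [-0.6, 1.4, 0.9, 1.9, 0.3, 0.3, -0.5], [0.6, 0.7, -0.2, 1.9, -0.8, 0.7, 1.1], [0.7, 0.9, -0.4, 1.9, -0.7, 0.4, 1.2]]
brown -1 -1 [[0.4, 0.9, -0.7, 1.9, 1.5, 1.6, 2.0], [-0.7, 1.6, 1.2, 
[... 743 characters left out ...]
1.2, -0.9, 1.6, 0.2, 1.1, 2.7]]
yellow 1 1 [[0.2, 0.9, -0.5, 2.5, 1.5, 1.5, -1.7], [-0.2, 1.2, 0.2, 2.4, 1.7, 0.9, -2.1], [-0.7, 1.2, 1.3, 1.5, -0.5, 1.4, -2.5], [-0.7, 1.5, 1.3, 1.6, -0.8, 1.4, -2.4]]
yellow 1 -1 [[0.5, 1.0, -0.9, 2.5, 1.4, 1.8, 1.4], [0.4, 1.3, -0.7, 2.4, 1.6, 1.9, 1.2], [-0.4, 0.9, 0.5, 1.5, 0.0, 1.3, 0.1], [-0.4, 1.1, 0.5, 1.5, -0.0, 1.1, 0.1]]
yellow -1 1 [[0.2, 0.9, -0.5, 2.5, 1.5, 1.5, -1.7], [-0.2, 1.2, 0.2, 2.4, 1.7, 0.9, -2.1], [0.2, 0.9, 0.2, 1.4, -0.4, 1.5, 0.4], [0.2, 1.0, 0.2, 1.5, -0.4, 1.3, 0.4]]
yellow -1 -1 [[0.5, 1.0, -0.9, 2.5, 1.4, 1.8, 1.4], [0.4, 1.3, -0.7, 2.4, 1.6, 1.9, 1.2], [0.7, 1.0, -0.8, 1.4, 0.2, 1.5, 2.9], [0.7, 1.2, -0.8, 1.4, 0.3, 1.3, 2.9]]
```

```bash
cat >> h.py <<'E'
def ik(p,q): return arm.solve_ik(p,q)
def options(n,xy,azs,als=(20,30,40),hov=.14):
    out=[]
    q0=arm.state()["joint_positions"]
    for az in azs:
        for al in als:
            for fl in (1,-1):
                pg,qg,_,_=poses(n,xy,1,fl,alpha=al,az=az)
                a,b=ik(pg+hov*Z,qg),ik(pg,qg)
                if a is None or b is None: continue
                out.append((round(float(np.abs(a-b).max()),2),round(float(np.abs(a-q0).max()),2),az,al,fl,a.round(1).tolist(),b.round(1).tolist()))
    return sorted(out,key=lambda v:v[0])
E
python3 - <<'E'
from h import *
for n,xy,azs in (("red",(.3705,.302),range(-60,1,15)),("yellow",(.3543,-.3017),(0,10,20)),("brown",(.5776,-.291),(-100,-90,-80)),("green",(.5752,.278),(80,90,100,-90))):
    print(n); [print(o) for o in options(n,xy,azs)[:7]]
E
```

```text
red
(0.2, 1.41, -60, 20, -1, [-0.9, 1.1, -0.7, 1.7, 1.0, 2.0, 1.6], [-1.0, 1.3, -0.5, 1.7, 1.0, 1.8, 1.5])
(0.23, 1.53, -45, 30, 1, [-1.8, 1.0, 0.9, 2.0, 0.4, 0.8, -0.6], [-1.8, 1.2, 0.7, 2.0, 0.3, 0.7, -0.8])
(0.26, 1.4, -60, 20, 1, [-1.7, 1.1, 0.8, 1.8, 0.3, 1.2, -0.7], [-1.7, 1.4, 0.8, 1.7, 0.1, 1.0, -0.7])
(0.27, 1.37, -60, 30, 1, [-1.7, 1.0, 0.8, 1.8, 0.3, 1.1, -0.7], [-1.7, 1.3, 0.8, 1.8, 0.1, 0.9, -0.7])
(0.27, 1.32, -60, 40, 1, [-1.6, 0.9, 0.7, 1.9, 0.3, 1.0, -0.6], [-1.6, 1.2, 0.7, 1.9, 0.1, 0.8, -0.6])
(0.3, 1.45, -45, 40, 1, [-1.8, 0.9, 0.8, 2.0, 0.3, 0.7, -0.6], [-1.7, 1.2, 0.8, 2.0, 0.1, 0.5, -0.5])
(0.37, 1.39, -60, 30, -1, [-0.7, 1.0, -0.9, 1.8, 1.0, 1.9, 1.5], [-0.9, 1.2, -0.5, 1.8, 1.0, 1.6, 1.5])
yellow
(0.34, 2.33, 20, 20, 1, [2.0, 1.2, -1.0, 2.3, -1.0, 0.3, -2.0], [2.0, 1.4, -0.9, 2.2, -1.1, 0.3, -1.7])
(0.34, 2.33, 20, 20, -1, [2.0, 1.2, -1.0, 2.3, -1.0, 0.3, 1.1], [2.0, 1.4, -0.9, 2.2, -1.1, 0.3, 1.4])
(0.42, 4.52, 10, 30, 1, [2.0, 1.0, -1.1, 2.4, 4.2, 0.2, -1.2], [1.8, 1.2, -0.7, 2.4, 4.1, 0.5, -0.8])
(2.47, 2.22, 20, 30, -1, [1.9, 1.0, -1.0, 2.3, -1.1, 0.4, 1.
[... 1111 characters left out ...]
 [-1.1, 1.1, 0.7, 1.2, 0.1, 1.5, -0.6], [-1.1, 1.3, 0.7, 1.2, 0.0, 1.4, -0.7])
(0.19, 0.88, -90, 20, 1, [-1.1, 1.3, 0.8, 1.0, 0.2, 1.7, -0.6], [-1.1, 1.5, 0.8, 0.9, 0.1, 1.7, -0.7])
(0.19, 0.79, -90, 30, 1, [-1.1, 1.2, 0.7, 1.1, 0.2, 1.6, -0.6], [-1.1, 1.4, 0.7, 1.1, 0.1, 1.5, -0.7])
(0.2, 2.04, -90, 20, -1, [-0.9, 1.2, 0.0, 1.0, 0.7, 1.9, 2.2], [-0.8, 1.4, -0.1, 0.9, 0.8, 1.9, 2.0])
(0.21, 1.89, -90, 30, -1, [-0.7, 1.1, -0.3, 1.1, 0.9, 1.9, 2.1], [-0.6, 1.3, -0.5, 1.0, 1.0, 1.9, 1.9])
(0.23, 2.43, 100, 40, 1, [-0.1, 0.8, 0.0, 1.7, -1.1, 1.1, -2.3], [0.0, 1.0, -0.1, 1.7, -1.1, 0.9, -2.1])
(0.24, 2.31, 100, 20, 1, [0.2, 1.0, -0.3, 1.7, -1.1, 1.1, -2.2], [0.2, 1.2, -0.3, 1.6, -1.1, 1.0, -2.0])
```

```bash
cat >> h.py <<'E'
def find(n):
    c=[v for v in jar(n) if .07<v[0][2]<.098 and v[1]<.005]; print(n,[ (v[0].round(4),round(float(v[1]),4)) for v in c])
    return c[0][0][:2] if len(c)==1 else None
def pick(n,xy,az,al,fl):
    pg,qg,_,_=poses(n,xy,1,fl,alpha=al,az=az)
    arm.goto(pg+.14*Z,qg); st()
    hit=arm.move_linear(pg,max_speed=.12,threshold=10); st()
    if hit: print("HIT"); return
    arm.close_gripper(); s=st()
    arm.move_linear(s["tool_pos"]+.15*Z,max_speed=.15); st()
def places(n,xy,az,al,fl,ths):
    q0=arm.state()["joint_positions"]; out=[]
    for th in ths:
        for sg in (1,-1):
            _,_,pp,qp=poses(n,xy,sg,fl,alpha=al,az=az,th=th); a,b=ik(pp+.12*Z,qp),ik(pp,qp)
            if a is not None and b is not None: print(th,sg,np.abs(a-b).max().round(2),np.abs(a-q0).max().round(2),a.round(1),b.round(1))
            else: print(th,sg,a is not None,b is not None)
E
python3 - <<'E'
from h import *
xy=find("red")
if xy is not None:
    pick("red",xy,-45,30,1); places("red",xy,-45,30,1,(12,18,25))
f=grab("scene"); cv2.imwrite("pics/g1.png",f["pixels"][...,::-1])
E
```

```text
red [(array([0.3704, 0.3024, 0.0848]), 0.0002)]
t22.0 [0.3773 0.2954 0.1913] F [ 0.3  0.3 -0.6] op1.00 grip0 [-1.83  1.02  0.87  2.    0.36  0.8  -0.63]
t23.3 [0.3767 0.2964 0.0517] F [0.3 0.4 0.7] op1.00 grip0 [-1.78  1.27  0.76  1.97  0.27  0.65 -0.75]
t23.8 [0.3767 0.2966 0.0515] F [-0.7  1.6  4.2] op0.52 grip61 [-1.78  1.27  0.76  1.97  0.27  0.65 -0.75]
t24.9 [0.3764 0.2965 0.2007] F [-0.8  1.4 -1.5] op0.51 grip61 [-1.84  1.    0.88  2.    0.37  0.82 -0.62]
12 1 0.19 2.6 [-0.4  0.7 -0.2  1.7  0.8  1.   2. ] [-0.4  0.9 -0.1  1.7  0.9  0.9  1.8]
12 -1 0.71 2.49 [ 0.7  0.8 -0.9  1.9  0.3  0.4 -0.3] [ 0.7  1.1 -1.   1.9  1.   0.3 -0.8]
18 1 0.21 2.47 [-0.5  0.7 -0.   1.8  0.8  0.9  1.8] [-0.5  0.9 -0.   1.8  1.   0.8  1.6]
18 -1 0.93 2.53 [ 0.7  0.8 -1.   2.   0.6  0.3 -0.5] [ 0.7  1.1 -1.1  2.   1.5  0.4 -1.3]
25 1 0.25 2.3 [-0.6  0.7  0.1  1.9  0.9  0.8  1.7] [-0.7  0.9  0.2  1.9  1.1  0.6  1.4]
25 -1 0.7 2.61 [ 0.8  0.9 -1.1  2.1  1.4  0.3 -1.2] [ 0.7  1.2 -1.   2.1  2.1  0.4 -1.7]
```

View pics/g1.png

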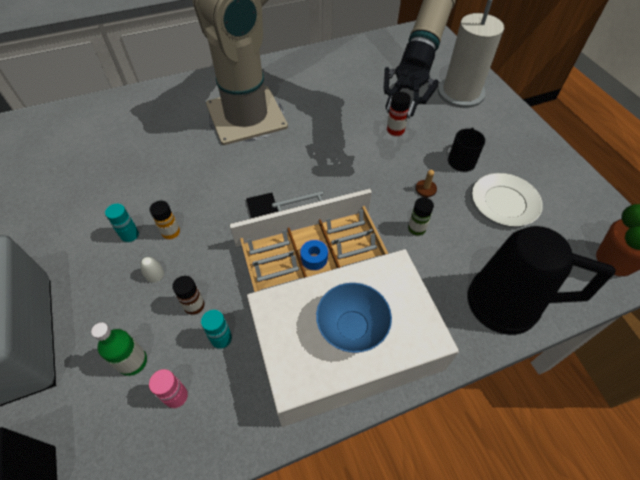

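Red is held upright (scene 398,118), and the tape lies in the bay (315,254).

```bash
cat >> h.py <<'E'
def put(n,xy,az,al,fl,sg,th,over=.006,hov=.12):
    _,_,pp,qp=poses(n,xy,sg,fl,alpha=al,az=az,th=th)
    arm.goto(pp+hov*Z,qp); st()
    arm.move_linear(pp+.015*Z,max_speed=.12); st()
    print("touch",arm.move_linear(pp-over*Z,max_speed=.03,threshold=6)); s=st()
    arm.dwell(.2); arm.let_go(); st()
    zp=R.from_quat(qp).apply([0,0,1]); p=arm.state()["tool_pos"]
    arm.move_linear(p-.06*zp,max_speed=.1); arm.move_linear(p-.06*zp+.12*Z,max_speed=.2); st()
def snap(name):
    f=grab("top"); cv2.imwrite("pics/"+name,cv2.resize(f["pixels"][170:300,230:430,::-1],None,fx=4,fy=4))
E
python3 - <<'E'
from h import *
put("red",(.3704,.3024),-45,30,1,1,18); snap("p1.png")
for az in (-100,-90): [print(o) for o in options("brown",(.5776,-.291),(az,),(20,30))[:4]]
find("brown")
E
```

```text
t27.1 [0.6138 0.0989 0.1622] F [ 0.1  0.2 -1.4] op0.52 grip61 [-0.5   0.72 -0.04  1.77  0.83  0.92  1.84]
t28.1 [0.6148 0.0984 0.0585] F [ 0.1 -0.3 -1.1] op0.52 grip61 [-0.54  0.89  0.01  1.8   0.93  0.77  1.67]
touch True
t28.6 [0.6152 0.0982 0.0468] F [2.2 0.3 3.3] op0.52 grip61 [-0.54  0.91  0.02  1.8   0.95  0.75  1.65]
t29.3 [0.6139 0.0984 0.046 ] F [ 0.6 -0.2  1.1] op1.00 grip0 [-0.54  0.91  0.02  1.8   0.94  0.75  1.65]
t30.8 [0.5992 0.129  0.2143] F [-0.3  0.8 -0. ] op1.00 grip0 [-0.54  0.65 -0.08  1.73  0.77  1.04  1.9 ]
(0.22, 2.54, -100, 30, 1, [-0.4, 1.0, 0.7, 1.7, 0.6, 0.8, -0.6], [-0.4, 1.2, 0.6, 1.7, 0.7, 0.7, -0.8])
(0.23, 2.73, -100, 20, 1, [-0.5, 1.1, 0.7, 1.7, 0.8, 0.9, -0.8], [-0.4, 1.3, 0.6, 1.7, 0.8, 0.9, -1.0])
(0.24, 0.33, -100, 20, -1, [-0.2, 1.0, 0.2, 1.7, 1.1, 1.2, 2.1], [-0.2, 1.2, 0.3, 1.6, 1.1, 1.1, 1.9])
(0.24, 0.39, -100, 30, -1, [-0.1, 0.9, 0.2, 1.7, 1.0, 1.1, 2.2], [-0.2, 1.1, 0.2, 1.7, 1.0, 1.0, 2.0])
(0.26, 2.89, -90, 20, 1, [-0.5, 1.1, 0.7, 1.9, 1.0, 0.7, -1.0], [-0.4, 1.3, 0.5, 1.8, 1.1, 0.8, -1.3])
(0.26, 0.44, -90, 30, -1, [-0.2, 0.8, 0.2, 1.9, 1.2, 1.0, 2.1], [-0.2, 1.1, 0.3, 1.8, 1.3, 0.8, 1.9])
(0.27, 0.5, -90, 20, -1, [-0.3, 0.9, 0.2, 1.9, 1.3, 1.1, 2.0], [-0.3, 1.2, 0.3, 1.8, 1.3, 1.0, 1.8])
(0.31, 2.71, -90, 30, 1, [-0.5, 1.0, 0.7, 1.9, 0.9, 0.7, -0.8], [-0.5, 1.3, 0.8, 1.9, 0.8, 0.5, -0.9])
brown [(array([ 0.5775, -0.2914,  0.0842]), 0.0005)]
```

View pics/p1.png

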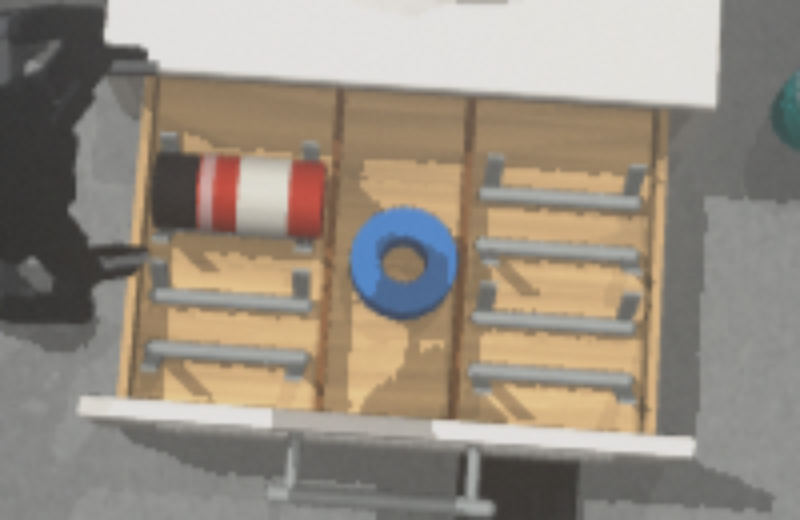

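Red lies in the left rear cradle (crop 240,195), with the tape flat in the bay. Brown next.

Run:
```python
from h import *
xy=find("brown")
if xy is not None:
    pick("brown",xy,-90,30,-1); places("brown",xy,-90,30,-1,(12,18,25))
```

```text
brown [(array([ 0.5775, -0.2914,  0.0839]), 0.0005)]
t32.6 [ 0.5787 -0.2983  0.1909] F [1.  0.3 0.2] op1.00 grip0 [-0.18  0.85  0.19  1.87  1.21  0.99  2.1 ]
t33.9 [ 0.5778 -0.3003  0.0518] F [ 0.3 -1.   0.1] op1.00 grip0 [-0.18  1.1   0.2   1.85  1.3   0.91  1.85]
t34.4 [ 0.578  -0.3001  0.0517] F [1.  1.9 3.8] op0.52 grip61 [-0.18  1.1   0.2   1.84  1.3   0.91  1.85]
t35.5 [ 0.5776 -0.2998  0.2006] F [ 0.4  0.7 -1.9] op0.52 grip61 [-0.18  0.83  0.19  1.87  1.2   1.    2.12]
12 1 0.2 1.83 [-0.8  1.   1.1  1.9 -0.6  0.6  0.4] [-0.7  1.1  0.9  1.9 -0.8  0.4  0.4]
12 -1 4.82 4.04 [ 0.2  0.7  0.4  1.8 -1.   1.  -1.9] [ 1.   1.2 -1.1  1.8  0.7  0.6  2.9]
18 1 1.91 1.95 [-0.9  1.   1.1  2.  -0.7  0.4  0.4] [-0.5  0.9  0.4  2.   1.1  0.3 -1.5]
18 -1 4.53 3.93 [ 0.3  0.7  0.2  1.9 -1.1  0.9 -1.8] [ 1.1  1.2 -1.2  1.9  1.   0.6  2.7]
25 1 2.83 2.24 [-0.9  1.   1.1  2.1 -1.   0.3  0.6] [ 0.4  1.2 -1.1  2.1  1.8  1.5 -1.8]
25 -1 0.46 1.41 [ 1.2  1.  -1.2  1.9  0.7  0.5  2.9] [ 1.1  1.2 -1.1  2.   1.2  0.4  2.6]
```

Run:
```python
from h import *
places("brown",(.5775,-.2914),-90,30,-1,(14,15,16,17,22,30))
```

```text
14 1 0.23 1.86 [-0.8  1.   1.1  1.9 -0.7  0.5  0.4] [-0.8  1.1  0.9  2.  -0.9  0.3  0.5]
14 -1 4.77 3.98 [ 0.2  0.7  0.4  1.8 -1.1  1.  -1.9] [ 1.   1.2 -1.1  1.8  0.7  0.5  2.9]
15 1 0.26 1.88 [-0.8  1.   1.1  2.  -0.7  0.5  0.4] [-0.8  1.1  0.9  2.  -0.9  0.3  0.5]
15 -1 4.79 4.03 [ 0.3  0.7  0.2  1.8 -1.   0.9 -1.9] [ 1.   1.2 -1.1  1.9  0.8  0.5  2.9]
16 1 0.3 1.9 [-0.8  1.   1.1  2.  -0.7  0.5  0.4] [-0.8  1.1  0.9  2.  -1.   0.3  0.6]
16 -1 4.69 4.0 [ 0.3  0.7  0.2  1.9 -1.   0.9 -1.9] [ 1.1  1.2 -1.1  1.9  0.9  0.5  2.8]
17 1 0.34 1.92 [-0.8  1.   1.1  2.  -0.7  0.5  0.4] [-0.8  1.1  0.9  2.  -1.1  0.3  0.6]
17 -1 4.61 3.96 [ 0.3  0.7  0.2  1.9 -1.1  0.9 -1.8] [ 1.1  1.2 -1.1  1.9  0.9  0.5  2.8]
22 1 2.62 2.09 [-0.9  1.   1.1  2.  -0.9  0.3  0.5] [ 0.4  1.2 -1.1  2.   1.7  1.5 -1.8]
22 -1 4.65 3.85 [ 0.4  0.7  0.   1.9 -1.1  0.7 -1.7] [ 1.   1.1 -1.   1.9  0.8  0.3  2.9]
30 1 3.59 3.93 [ 0.4  0.9 -1.1  2.1  1.6  1.4 -1.8] [-0.8  1.2  1.   2.2  3.9  0.3  1.8]
30 -1 4.11 3.76 [ 0.8  0.7 -0.5  2.  -1.   0.4 -1.6] [ 1.1  1.2 -1.1  2.   1.4  0.3  2.5]
```

Run:
```python
from h import *
put("brown",(.5775,-.2914),-90,30,-1,1,14); snap("p2.png")
xy=find("green")
for az in (-90,90,100): [print(o) for o in options("green",(.5752,.278),(az,),(20,30))[:4]]
```

```text
t37.1 [ 0.6004 -0.0945  0.1619] F [ 0.7 -0.2 -2.5] op0.52 grip61 [-0.83  0.99  1.14  1.94 -0.66  0.53  0.38]
t38.2 [ 0.6017 -0.0946  0.0584] F [-0.6  0.2 -1.3] op0.52 grip61 [-0.75  1.09  0.94  1.97 -0.79  0.33  0.4 ]
touch True
t38.7 [ 0.6029 -0.0945  0.0433] F [ 1.2 -1.  -0.3] op0.52 grip61 [-0.74  1.11  0.91  1.97 -0.81  0.3   0.41]
t39.4 [ 0.5985 -0.0935  0.0413] F [-5.7  1.3  1.1] op1.00 grip0 [-0.74  1.11  0.91  1.98 -0.81  0.31  0.41]
t40.9 [ 0.5871 -0.0625  0.2103] F [ 0.5  0.7 -0.3] op1.00 grip0 [-0.94  0.95  1.25  1.93 -0.6   0.64  0.33]
green []
(0.18, 1.06, -90, 20, 1, [-1.2, 1.5, 1.3, 1.0, -0.2, 1.7, -0.3], [-1.2, 1.7, 1.2, 0.9, -0.3, 1.7, -0.4])
(0.18, 1.72, -90, 30, -1, [-0.7, 1.1, -0.3, 1.1, 0.9, 1.9, 2.1], [-0.7, 1.3, -0.3, 1.0, 0.9, 1.8, 2.0])
(0.19, 0.97, -90, 30, 1, [-1.2, 1.4, 1.2, 1.1, -0.2, 1.6, -0.3], [-1.2, 1.6, 1.2, 1.1, -0.4, 1.5, -0.3])
(0.2, 1.87, -90, 20, -1, [-0.9, 1.2, 0.0, 1.0, 0.7, 1.9, 2.2], [-0.8, 1.4, -0.1, 0.9, 0.8, 1.9, 2.0])
(0.27, 2.49, 90, 20, 1, [0.4, 1.0, -0.7, 1.9, -1.1, 0.7, -2.2], [0.5, 1.3, -0.7, 1.8, -1.0, 0.6, -2.0])
(0.27, 1.94, 90, 20, -1, [0.4, 1.0, -0.7, 1.9, -1.1, 0.7, 1.0], [0.5, 1.3, -0.7, 1.8, -1.0, 0.6, 1.1])
(0.32, 1.76, 90, 30, -1, [0.3, 0.9, -0.5, 1.9, -1.1, 0.8, 0.9], [0.4, 1.2, -0.7, 1.8, -1.0, 0.5, 1.0])
(5.13, 2.57, 90, 30, 1, [0.3, 0.9, -0.5, 1.9, -1.1, 0.8, -2.2], [0.6, 1.5, -1.2, 1.8, 0.4, 0.4, 2.9])
(0.24, 2.48, 100, 20, 1, [0.2, 1.0, -0.3, 1.7, -1.1, 1.1, -2.2], [0.2, 1.2, -0.3, 1.6, -1.1, 1.0, -2.0])
(0.24, 1.57, 100, 20, -1, [0.2, 1.0, -0.3, 1.7, -1.1, 1.1, 1.0], [0.2, 1.2, -0.3, 1.6, -1.1, 1.0, 1.1])
(0.25, 2.53, 100, 30, 1, [0.1, 0.9, -0.1, 1.7, -1.1, 1.1, -2.2], [0.2, 1.1, -0.3, 1.7, -1.0, 0.9, -2.1])
(0.25, 1.39, 100, 30, -1, [0.1, 0.9, -0.1, 1.7, -1.1, 1.1, 0.9], [0.2, 1.1, -0.3, 1.7, -1.0, 0.9, 1.1])
```

View pics/p2.png

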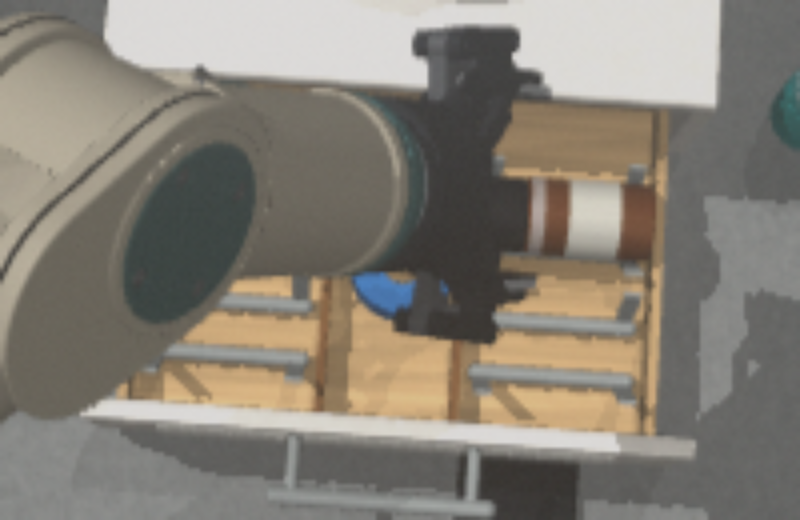

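Brown is in the right rear cradle (crop 600,215). Clearing the view for green.

Run:
```python
from h import *
p=np.array([.45,.02,.30]); arm.goto(p,best(p,-Z,X)); st()
xy=find("green"); find("yellow")
if xy is not None:
    [print(o) for o in options("green",xy,(-90,),(30,))]
    pick("green",xy,-90,30,1); places("green",xy,-90,30,1,(-22,-26,-30))
    print(xy.tolist())
```

```text
t41.8 [0.4505 0.0205 0.2994] F [-0.2  0.1 -0.4] op1.00 grip0 [-0.93  0.49  1.22  1.97 -0.53  1.06  0.46]
green [(array([0.5751, 0.2781, 0.0871]), 0.0003)]
yellow [(array([ 0.3542, -0.3017,  0.0851]), 0.001)]
(0.18, 1.59, -90, 30, -1, [-0.7, 1.1, -0.3, 1.1, 0.9, 1.9, 2.1], [-0.7, 1.3, -0.3, 1.0, 0.9, 1.8, 2.0])
(0.21, 0.87, -90, 30, 1, [-1.2, 1.4, 1.2, 1.1, -0.2, 1.6, -0.3], [-1.2, 1.6, 1.2, 1.1, -0.4, 1.5, -0.4])
t43.2 [0.5758 0.2671 0.1932] F [ 1.2 -0.7  0.2] op1.00 grip0 [-1.2   1.36  1.16  1.1  -0.17  1.6  -0.32]
t44.5 [0.5755 0.2697 0.0521] F [-0.3 -0.3 -0. ] op1.00 grip0 [-1.18  1.53  1.09  1.07 -0.27  1.52 -0.43]
t45.0 [0.5755 0.2696 0.0517] F [0.3 1.5 2.1] op0.52 grip62 [-1.18  1.53  1.09  1.07 -0.27  1.52 -0.43]
t46.1 [0.5751 0.2696 0.2002] F [-0.5  0.3 -1.8] op0.52 grip61 [-1.2   1.36  1.16  1.1  -0.17  1.61 -0.31]
-22 1 0.18 2.38 [ 0.1  1.1 -1.1  1.4  0.9  1.8  2.1] [ 0.1  1.3 -1.1  1.4  1.   1.7  2. ]
-22 -1 0.17 1.01 [-0.2  0.8  0.5  1.7 -0.8  1.3  0.5] [-0.1  1.   0.4  1.7 -0.9  1.2  0.6]
-26 1 0.18 2.43 [ 0.1  1.1 -1.1  1.4  0.8  1.9  2.1] [ 0.1  1.3 -1.1  1.4  1.   1.8  2.1]
-26 -1 0.17 1.0 [-0.2  0.9  0.5  1.6 -0.8  1.4  0.5] [-0.1  1.   0.4  1.6 -0.9  1.3  0.6]
-30 1 0.17 2.48 [ 0.1  1.2 -1.1  1.3  0.8  1.9  2.2] [ 0.1  1.3 -1.1  1.3  0.9  1.8  2.1]
-30 -1 0.18 0.99 [-0.2  0.9  0.5  1.6 -0.8  1.5  0.4] [-0.2  1.1  0.4  1.6 -0.9  1.3  0.5]
[0.5750760872145062, 0.278102763584113]
```

Before placing, there's a clearance problem. The open fingers measure 114 mm, but only 105 mm is free between the front panel and the rear jar. In the front row I therefore have to release about 20 mm up and 6 mm back, and let the flared cheeks guide the jar down. That needs a nearly vertical tool, so I'll set green back and regrasp it with less tilt.

Run:
```python
from h import *
p=arm.state()["tool_pos"].copy(); 
arm.move_linear(p-.13*Z); print(arm.move_linear(p-.152*Z,max_speed=.03,threshold=4)); st()
arm.let_go(); arm.move_linear(arm.state()["tool_pos"]+.15*Z); st()
[print(o) for o in options("green",(.5751,.278),(-90,-80,-100),(8,12))]
find("green")
```

```text
True
t47.7 [0.575  0.2696 0.0517] F [0.2 1.2 4.8] op0.51 grip62 [-1.18  1.53  1.09  1.07 -0.27  1.52 -0.43]
t49.4 [0.574  0.2694 0.1988] F [-0.1  0.1 -0.7] op1.00 grip0 [-1.2   1.36  1.16  1.1  -0.17  1.61 -0.31]
(0.17, 0.21, -90, 8, 1, [-1.2, 1.6, 1.2, 0.9, 0.0, 1.8, -0.3], [-1.1, 1.7, 1.2, 0.8, -0.1, 1.8, -0.5])
(0.17, 0.18, -90, 12, 1, [-1.2, 1.5, 1.2, 1.0, -0.0, 1.8, -0.3], [-1.2, 1.7, 1.1, 0.8, -0.1, 1.8, -0.5])
(0.17, 0.2, -80, 8, 1, [-1.3, 1.6, 1.2, 1.1, 0.0, 1.6, -0.3], [-1.3, 1.7, 1.2, 1.0, -0.1, 1.6, -0.4])
(0.17, 0.17, -80, 12, 1, [-1.3, 1.5, 1.2, 1.2, -0.0, 1.5, -0.3], [-1.3, 1.7, 1.1, 1.1, -0.1, 1.5, -0.4])
(0.21, 2.86, -90, 12, -1, [-1.1, 1.4, 0.7, 1.0, 0.3, 1.8, 2.5], [-1.1, 1.6, 0.8, 0.8, 0.2, 1.8, 2.5])
(0.21, 2.43, -80, 12, -1, [-0.8, 1.2, -0.1, 1.1, 1.0, 2.0, 2.1], [-0.8, 1.4, -0.1, 1.0, 1.0, 1.9, 2.0])
(0.22, 2.5, -80, 8, -1, [-0.9, 1.2, 0.0, 1.1, 0.9, 1.9, 2.2], [-0.8, 1.5, -0.1, 1.0, 1.0, 2.0, 2.0])
(0.23, 2.89, -90, 8, -1, [-1.1, 1.4, 0.8, 0.9, 0.3, 1.8, 2.6], [-1.1, 1.7, 0.9, 0.8, 0.1, 1.8, 2.5])
green [(array([0.5734, 0.2773, 0.0926]), 0.0015)]
```

Run:
```python
from h import *
[print(o) for o in options("green",(.5751,.278),(-80,-70),(15,))]
pick("green",(.5751,.278),-80,15,-1); places("green",(.5751,.278),-80,15,-1,(0,))
```

```text
(0.17, 0.14, -80, 15, 1, [-1.3, 1.5, 1.2, 1.2, -0.0, 1.5, -0.3], [-1.3, 1.7, 1.1, 1.1, -0.1, 1.5, -0.4])
(0.18, 0.34, -70, 15, 1, [-1.4, 1.5, 1.2, 1.3, 0.0, 1.3, -0.3], [-1.4, 1.7, 1.1, 1.3, -0.1, 1.3, -0.4])
(0.22, 2.43, -80, 15, -1, [-0.8, 1.2, -0.1, 1.2, 0.9, 1.9, 2.1], [-0.8, 1.4, -0.3, 1.1, 1.1, 1.9, 2.0])
(0.25, 2.34, -70, 15, -1, [-0.8, 1.1, -0.3, 1.3, 1.1, 1.9, 2.0], [-0.7, 1.4, -0.5, 1.2, 1.3, 2.0, 1.9])
t51.6 [0.5768 0.2682 0.1933] F [-0.3  0.   0.2] op1.00 grip0 [-0.83  1.18 -0.14  1.15  0.94  1.93  2.12]
t52.9 [0.5772 0.2688 0.0544] F [-0.5  0.1  0.5] op1.00 grip0 [-0.83  1.39 -0.14  1.06  0.94  1.85  2.03]
t53.3 [0.5771 0.2686 0.054 ] F [0.7 1.4 1. ] op0.52 grip62 [-0.83  1.39 -0.14  1.06  0.94  1.85  2.03]
t54.5 [0.5767 0.2684 0.2028] F [ 0.1  0.4 -1.5] op0.51 grip62 [-0.84  1.17 -0.12  1.15  0.93  1.92  2.14]
0 1 0.21 1.83 [-1.   0.9  1.1  1.8 -0.7  1.   0.3] [-0.9  1.1  1.   1.9 -0.8  0.8  0.4]
0 -1 0.35 1.27 [ 0.4  0.7 -0.8  1.9  0.3  0.6  2.6] [ 0.4  0.9 -0.7  2.   0.7  0.5  2.3]
```

```bash
cat >> h.py <<'E'
def drop(n,xy,az,al,fl,sg,dx=.006,dz=.020):
    _,_,pp,qp=poses(n,xy,sg,fl,alpha=al,az=az,th=0); pp=pp+dx*X
    arm.goto(pp+.13*Z,qp); st()
    print("touch",arm.move_linear(pp+dz*Z,max_speed=.08,threshold=8)); st()
    arm.dwell(.3); arm.let_go(); st()
    arm.move_linear(arm.state()["tool_pos"]+.16*Z,max_speed=.15); st()
E
python3 - <<'E'
from h import *
drop("green",(.5751,.278),-80,15,-1,-1)
p=np.array([.45,.0,.32]); arm.goto(p,best(p,-Z,X)); st()
snap("p3.png"); find("yellow")
E
```

```text
t55.9 [0.5414 0.0993 0.1709] F [ 0.8  0.4 -1. ] op0.52 grip62 [ 0.42  0.67 -0.76  1.9   0.31  0.68  2.63]
touch False
t57.4 [0.5418 0.0986 0.0618] F [ 0.3  0.  -1.3] op0.51 grip62 [ 0.33  0.82 -0.62  1.96  0.43  0.44  2.57]
t58.2 [0.5428 0.0987 0.0616] F [ 4.1  0.3 -0.8] op1.00 grip2 [ 0.33  0.82 -0.62  1.96  0.43  0.44  2.57]
t59.4 [0.5419 0.0984 0.2206] F [-0.3  0.3  0.3] op1.00 grip0 [ 0.46  0.61 -0.82  1.84  0.26  0.79  2.66]
t60.1 [4.504e-01 2.000e-04 3.194e-01] F [ 0.2  0.4 -0.2] op1.00 grip0 [ 0.57  0.31 -0.82  1.9   0.27  1.04  2.71]
yellow [(array([ 0.3544, -0.3015,  0.0855]), 0.0007)]
```

View pics/p3.png

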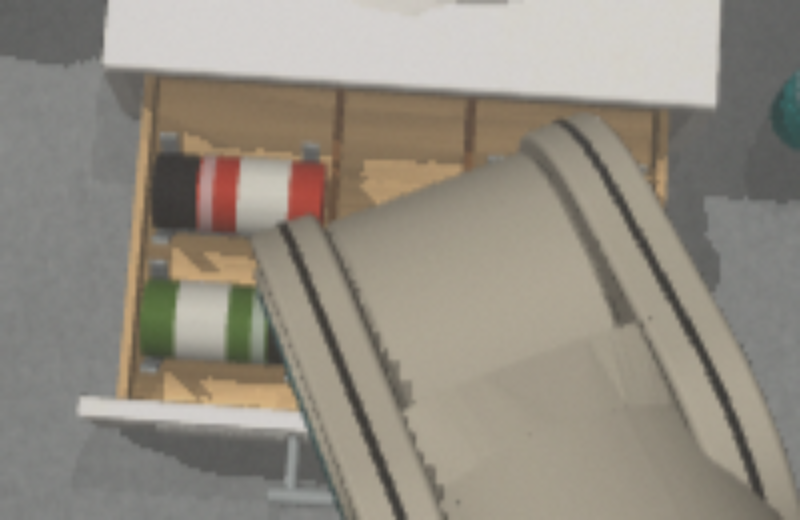

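Green is in the left front cradle (crop 205,320). Only yellow is left.

Run:
```python
from h import *
for o in options("yellow",(.3544,-.3015),(-165,-160,-155,-90,-75,0,5,10,15,20,25),(10,15,20),hov=.12)[:24]: print(o)
```

```text
(0.19, 0.92, -165, 10, -1, [0.3, 1.2, -0.1, 1.4, 0.6, 1.9, 1.8], [0.3, 1.3, -0.1, 1.3, 0.6, 1.8, 1.7])
(0.19, 0.93, -165, 15, -1, [0.3, 1.1, -0.1, 1.5, 0.6, 1.8, 1.8], [0.3, 1.3, -0.1, 1.4, 0.6, 1.7, 1.7])
(0.19, 0.93, -165, 20, -1, [0.4, 1.1, -0.1, 1.5, 0.6, 1.8, 1.8], [0.3, 1.2, -0.1, 1.4, 0.6, 1.7, 1.7])
(0.19, 0.93, -160, 10, -1, [0.3, 1.1, -0.1, 1.5, 0.6, 1.9, 1.8], [0.3, 1.3, -0.1, 1.4, 0.6, 1.8, 1.7])
(0.19, 0.93, -160, 15, -1, [0.3, 1.1, -0.1, 1.5, 0.6, 1.8, 1.8], [0.3, 1.3, -0.1, 1.4, 0.6, 1.7, 1.7])
(0.19, 0.93, -160, 20, -1, [0.3, 1.0, -0.2, 1.5, 0.6, 1.7, 1.8], [0.3, 1.2, -0.1, 1.5, 0.6, 1.6, 1.7])
(0.19, 0.94, -155, 15, -1, [0.3, 1.1, -0.1, 1.6, 0.7, 1.8, 1.8], [0.3, 1.3, -0.1, 1.5, 0.7, 1.7, 1.7])
(0.19, 0.93, -155, 20, -1, [0.3, 1.0, -0.2, 1.6, 0.7, 1.7, 1.8], [0.3, 1.2, -0.1, 1.5, 0.7, 1.6, 1.7])
(0.19, 4.72, 20, 10, 1, [2.1, 1.4, -1.1, 2.2, -0.9, 0.4, -2.0], [2.0, 1.6, -0.9, 2.1, -0.8, 0.4, -1.8])
(0.19, 1.57, 20, 10, -1, [2.1, 1.4, -1.1, 2.2, -0.9, 0.4, 1.1], [2.0, 1.6, -0.9, 2.1, -0.8, 0.4, 1.3])
(0.2, 3.14, -165, 10, 1, [-0.2, 1.5, 1.1, 1.5, -0.1, 1.6, -0.4], [-0.
[... 692 characters left out ...]
4, 1.1, 1.5, -0.1, 1.5, -0.4], [-0.3, 1.7, 1.1, 1.5, -0.3, 1.5, -0.4])
(0.21, 3.11, -160, 20, 1, [-0.3, 1.4, 1.1, 1.6, -0.1, 1.4, -0.4], [-0.3, 1.6, 1.1, 1.5, -0.3, 1.4, -0.4])
(0.21, 3.12, -155, 10, 1, [-0.3, 1.5, 1.1, 1.6, -0.0, 1.4, -0.4], [-0.3, 1.7, 1.1, 1.5, -0.2, 1.4, -0.4])
(0.21, 3.11, -155, 15, 1, [-0.3, 1.4, 1.1, 1.6, -0.1, 1.4, -0.4], [-0.3, 1.7, 1.1, 1.5, -0.3, 1.4, -0.4])
(0.22, 3.1, -155, 20, 1, [-0.3, 1.4, 1.1, 1.6, -0.1, 1.4, -0.4], [-0.3, 1.6, 1.1, 1.6, -0.3, 1.3, -0.4])
(0.24, 4.73, 20, 15, 1, [2.1, 1.3, -1.0, 2.3, -0.9, 0.3, -2.0], [2.0, 1.5, -0.9, 2.2, -0.9, 0.3, -1.8])
(0.24, 1.58, 20, 15, -1, [2.1, 1.3, -1.0, 2.3, -0.9, 0.3, 1.1], [2.0, 1.5, -0.9, 2.2, -0.9, 0.3, 1.4])
```

Run:
```python
from h import *
xy=find("yellow")
pick("yellow",xy,-160,20,-1); places("yellow",xy,-160,20,-1,(0,)); print(xy.tolist())
```

```text
yellow [(array([ 0.3544, -0.3015,  0.0856]), 0.0006)]
t61.6 [ 0.346  -0.3043  0.1929] F [0.3 0.2 1.1] op1.00 grip0 [ 0.33  1.01 -0.16  1.55  0.62  1.77  1.8 ]
t63.0 [ 0.3459 -0.3048  0.0532] F [ 0.8 -0.5  0.5] op1.00 grip0 [ 0.33  1.23 -0.15  1.49  0.64  1.64  1.71]
t63.4 [ 0.3456 -0.3046  0.0531] F [0.9 1.5 2.4] op0.52 grip61 [ 0.33  1.23 -0.15  1.49  0.64  1.64  1.71]
t64.6 [ 0.3453 -0.3044  0.2023] F [-0.3 -0.2 -1.9] op0.52 grip61 [ 0.33  1.   -0.16  1.55  0.62  1.78  1.8 ]
0 1 0.26 2.05 [-0.4  0.6  0.4  1.9  0.2  0.7 -0.2] [-0.4  0.9  0.5  2.   0.   0.4 -0.2]
0 -1 0.27 1.13 [ 0.9  0.8 -1.   1.9  0.4  0.8  2.9] [ 0.9  1.  -0.9  1.9  0.7  0.6  2.8]
[0.3543521671098203, -0.301475535640065]
```

Run:
```python
from h import *
drop("yellow",(.35435,-.30148),-160,20,-1,1,dx=.007,dz=.021)
p=np.array([.42,.26,.32]); arm.goto(p,best(p,-Z,X)); st()
snap("p4.png")
```

```text
t66.3 [ 0.5299 -0.0885  0.1712] F [-0.3 -1.1 -1.3] op0.52 grip61 [-0.38  0.62  0.41  1.92  0.18  0.69 -0.24]
touch False
t67.8 [ 0.5308 -0.0881  0.0631] F [-0.6  1.1 -1.7] op0.52 grip61 [-0.36  0.8   0.38  1.98  0.17  0.46 -0.29]
t68.6 [ 0.5308 -0.0882  0.0627] F [ 0.9 -1.3  0.1] op1.00 grip0 [-0.36  0.8   0.38  1.98  0.17  0.46 -0.29]
t69.9 [ 0.5301 -0.0881  0.222 ] F [-0.6  0.5 -0.6] op1.00 grip0 [-0.39  0.54  0.42  1.87  0.19  0.81 -0.22]
t71.2 [0.4206 0.2586 0.3195] F [0.2 0.3 0.5] op1.00 grip0 [-0.8   0.31  0.26  1.82 -0.09  1.02 -0.58]
```

View pics/p4.png

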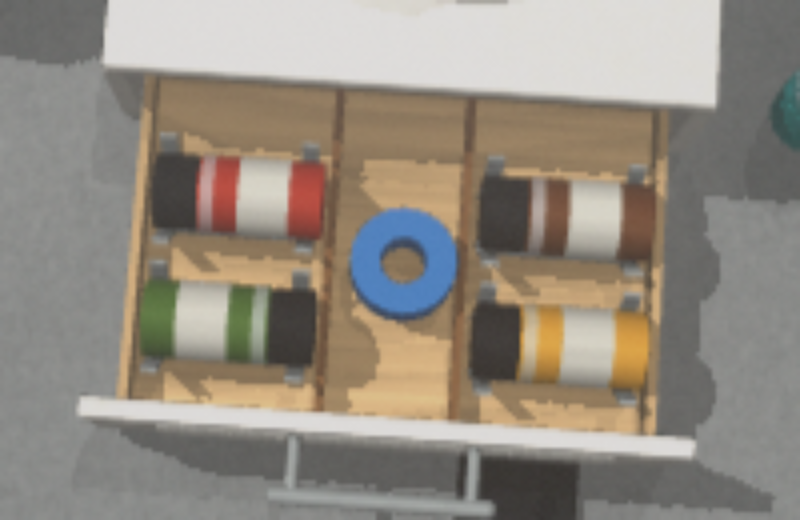

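All four jars and the tape are seated. Now pushing the drawer shut from behind the bar, against the panel.

Run:
```python
from h import *
arm.close_gripper()
b=F+(-.185-.012-.035+.0195+.002)*X
arm.goto(b+.2*Z,best(b+.2*Z,-Z,Y)); arm.move_linear(b+.12*Z)
print(arm.move_linear(b+.062*Z,max_speed=.08,threshold=8)); st()
e=F+(-.008)*X
print(arm.move_linear(e+.062*Z,max_speed=.06,threshold=14)); st()
p=arm.state()["tool_pos"]; arm.move_linear(p-.004*X); arm.move_linear(p-.004*X+.16*Z); st()
p=np.array([.42,.26,.32]); arm.goto(p,best(p,-Z,X)); st()
f=grab("top"); cv2.imwrite("pics/end.png",f["pixels"][...,::-1])
h=hsv(f); w=(h[...,1]<45)&(h[...,2]>170)
for bb in blobs(w,200): print(bb[0].round(1),bb[1])
for x in (.178,.185): pass
print("panel x if shut, px:",proj(f,F-.006*X+.093*Z+.002*X))
```

```text
False
t74.7 [0.4524 0.011  0.0623] F [-0.1  0.1  0.2] op-0.00 grip0 [-0.3   0.69  0.32  2.2  -0.63  0.34 -1.09]
True
t77.5 [ 0.6416 -0.0011  0.0613] F [-0.9 -1.1 -0.5] op-0.00 grip0 [-0.3   0.88  0.45  1.67 -0.53  0.73 -1.22]
t79.0 [ 6.369e-01 -6.000e-04  2.203e-01] F [ 0.8  0.3 -0.4] op0.00 grip0 [-0.37  0.69  0.57  1.57 -0.41  1.02 -1.31]
t80.3 [0.4209 0.259  0.3197] F [ 0.9  0.3 -0.3] op-0.00 grip0 [-0.79  0.31  0.24  1.82 -0.08  1.02 -0.58]
[332.6 145.1] 10953
[331.5 196.4] 515
[116.5 222.6] 2760
[ 81.4 278. ] 432
[ 44.4 282.5] 2077
[327.5 456.6] 2207
panel x if shut, px: [332.08216081 195.68008643]
```

View pics/end.png

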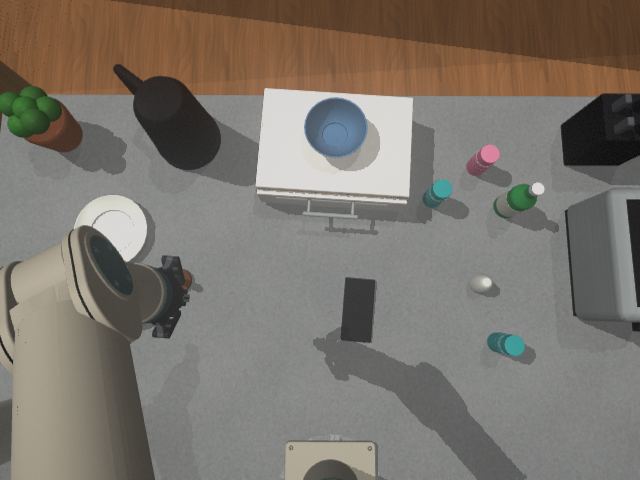

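The drawer looks shut, with the panel at row 196. One slow confirming push will settle it.

Run:
```python
from h import *
p=np.array([.6369,-.0006,0])
arm.goto(p+.2*Z,best(p+.2*Z,-Z,Y)); arm.move_linear(p+.062*Z,max_speed=.12,threshold=8); st()
print(arm.move_linear(p+.062*Z+.016*X,max_speed=.02,threshold=22)); st()
p=arm.state()["tool_pos"]; arm.move_linear(p-.005*X); arm.move_linear(p-.005*X+.16*Z)
q=np.array([.42,.26,.32]); arm.goto(q,best(q,-Z,X)); st()
f=grab("top"); h=hsv(f); w=(h[...,1]<45)&(h[...,2]>170); b=near(w,(331,196),5); print(b[0],b[1])
```

```text
t83.0 [ 0.6375 -0.0007  0.0628] F [-0.1  0.   0.7] op0.00 grip0 [-0.31  0.87  0.46  1.69 -0.55  0.71 -1.2 ]
True
t83.6 [ 0.6414 -0.0008  0.0611] F [0.5 0.4 0.1] op-0.00 grip0 [-0.31  0.88  0.47  1.66 -0.54  0.74 -1.21]
t86.4 [0.4209 0.2589 0.3197] F [-0.  -0.4 -0.5] op0.00 grip0 [-0.8   0.31  0.26  1.82 -0.09  1.02 -0.58]
[331.27466151 196.42553191] 517
```

It stopped hard at the same place, so the drawer is fully shut. Handing in.

```bash
python3 -c "
from cell import arm
print(arm.sign_off())"
```

```text
the job is handed in; nothing more can be done
None
```

The job is handed in at about 86 s: the tape is flat in the middle bay, all four jars lie in their own cradles, the drawer is fully shut, and the last top view shows nothing else on the counter moved.

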